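# Lock a parts bin into its transport dock with the cam handle

## Robot

A 6-joint arm with a two-finger parallel gripper is mounted at the origin on the work surface. World frame = base frame: x ahead of the robot, y to its left, z up, the work surface at z = 0. Lengths are in m, angles in rad, forces in N, time in s.
With the tool pointing down it reaches from about 0.375 to 0.975 m from the base axis. Payload 3.8 kg.
Tool frame: the origin (TCP) lies at the very end of the fingers, on their centre line; the grasp point (between the pads) lies behind it (manip.grip_point_offset is the z of the grasp point in the tool frame, in m); z points along the fingers, y is the direction in which the jaws open and shut (so a half turn about z gives the same grasp; the last joint's range is limited). The gripper opens to 88 mm and grips with 3 to 60 N. Pads are 18 mm wide; open, the fingers measure 123 mm over their backs; the gripper's body (75 mm by 187 mm) begins 45 mm behind the grasp point.
Start: joints at [1.271, 0.264, 1.604, -0, 1.274, -0.037], TCP at [0.175, 0.652, 0.239] pointing down, gripper open.
Joint ranges: [-2.63, 2.63], [-0.94, 2.18], [0.31, 2.57], [-1.31, 4.45], [0, 2.66], [-2.55, 2.55]. Speed limits (rad/s): [2.57, 2.57, 3.14, 3.14, 3.14, 3.14].

## Interface

Orientations are given as a rotation vector (axis times angle).
In Python, from rig import manip gives the robot as it stands.
- The arm moves only by the tool move_arm, never from a script. Its argument "series" is one flat list of numbers, 7 for each row, row after row: the turn, a rotation vector about the tool's x, y, z in degrees, then the shift along the tool's x, y, z in mm, then the finger opening in mm, from 0 to 88.1. In form: [ax, ay, az, tx, ty, tz, jaw, ax, ay, az, tx, ty, tz, jaw, ...]. A call has exactly 10 rows; each row shifts and turns the commanded pose from where the row before left it, along the tool's axes as they then stand; what a row does not reach is not made up. A row lasts 1/8 s, in which the tool goes at most 62.5 mm and 10.7 degrees, less where a joint would pass 70% of its speed; a pose out of reach is approached as far as the arm can. A call with a gripper value outside its range is refused whole. The fingers move at their own pace and stop on an object; "newtons" is the grip in N (left out, the last holds). Time passes only in rows, so rows that do not move let the fingers close, or fill a call up. It gives the time, the measured TCP pose, the force and the opening at its end, in the units of the state.
- manip.observe(): the state, without advancing time (a new reading comes with each control period).
- manip.camera(name): name is "scene" or "top" or "wrist"; returns the picture (480x640x3 uint8, blue, green, red); there is no depth.
- manip.get_calibration(name): a dict with "fovy" (degrees; the focal length in pixels is half the picture's height over the tangent of half this angle, whatever the lens; pixels are square), "cx", "cy" (the principal point, pixels), "R" (3x3) and "t" (3): a world point X has camera coordinates R X + t; the wrist camera has in their place "T_tool_cam" (4x4, takes a point from camera to tool coordinates, whose origin is the TCP and whose axes are the flange's). Camera axes: x right, y down, z forward; pixel columns grow to the right and rows downward; lengths in m; the calibration is good to about 2 mm. The wrist camera is an equidistant fisheye: a pixel r from the principal point sees the ray r / f radians off the axis. A picture is of the moment at which its call begins: read the wrist's pose just before it. get_calibration takes no time and is no camera call.
- manip.hand_in(): hands the job in, once; it reports no verdict.
Trained networks look in the newest picture that a camera, given by its name, has taken for a name from the list of things; names that differ only in an ending like _2 or _b are one class to them, and where a whole thing is asked for, a point or a joint stands for the part that bears it (a point fixed in the world has none). Each returns a list of dicts, best first, with "confidence" (0 to 1); they miss things now and then, are a little off and sometimes report something else, mostly with a low value. They report only what shows in the picture. A call takes as long as a camera call.
- manip.recognise(thing, camera): "location" ([x, y, z] in m, in the coordinates of the camera as it stood for that picture, good to about 4 mm: the middle of the surface that is visible of it).
- manip.place_of(thing, camera): "location" ([x, y, z] in m, in the coordinates of the camera as it stood for that picture, good to about 4 mm: a listed point, or the origin of a listed thing).
The state is a dict: "time": time; "joints": joint angles; "joint_velocities": joint speeds; "tau": joint torques, N m; "tool_pos": TCP position; "tcp_rot": TCP orientation; "force": force on the tool from outside, world axes, zero at the start; "wrist_torque": the same for the moment, N m; "gripper_width": opening from 0.0 (shut) to 1.0 (fully open).
Only numpy, scipy, OpenCV 4.12 (cv2) and the standard library are available. Lean on these libraries where they do the work, as an engineer would, in place of code of your own. Each camera call takes 0.05 s, during which the arm holds its last target. There are 200 camera calls.

## Task

Slide the small parts bin all the way back in its dock until it meets the rear stop. Then swing the cam handle through its quarter turn until it comes hard up against its stop pin, finish with a firm push of about 15 N on it there without ever straining the handle (25 N is too much), let go, and leave the other things on the bench alone.

Things in the scene. Friction and masses are not known exactly. Their poses are not given: they have to be found in the camera images.
- dock: Bin dock fixed to the bench: aluminium plate 220 x 250 x 10 mm. Origin: underside, below the bin's home place; +x points from the open front (robot side) to the rear, +y to the cam handle's side. The bin lies on the plate between steel rails 22 mm high (inner faces y = +57.5 and -61.5 mm). Rear stop: a rigid steel wall, face at x = +80 mm, top 55 mm above the bench.
- bin: Open-topped parts bin, grey with a blue frame, 160 (x) x 110 (y) x 66 mm high, 0.3 to 0.7 kg, parts inside below its rim. Origin: centre of its underside. It starts pulled 35 to 65 mm out to the front and slides along the dock's x with 2 to 8 N; fully home its origin is at the dock's x = 0 and its front face at x = -80 mm; its top is 76 mm above the bench.
- handle: Steel cam handle on an upright shaft 81.5 mm to the dock's +y side. Origin: on the shaft's axis, at bench level; own +x points along the bar. Bar: 14 mm wide, 82 to 100 mm above the bench, reaching 95 mm from the axis. Open, it points to the dock's +y (starts 0 to 0.15 rad past that); it locks by turning counter-clockwise seen from above, to point to the dock's -x where the pin blocks it.
- stop: End stop: dark collar round the shaft with an arm and an upright steel pin (8 mm thick, top 100 mm above the bench, 50 mm from the axis) on the bar's bin side. Origin: on the shaft's axis at bench level; own +x, within 0.07 rad of the dock's -x, is where a pin in mid slot stops the bar. The pin is clamped anywhere in its slot, so the bar stops up to 0.08 rad before or past that: feel for it.
- carton: Bystander: closed cardboard box 100 x 75 x 65 mm. Origin: centre of its underside.
- tape: Bystander: roll of grey tape lying flat, 90 mm across, 45 mm high. Origin: centre of its underside.
- screwdriver: Bystander: screwdriver lying on the bench. Origin on its axis.
- dock_pad (a point): Middle of the free face of the sprung rubber pad (40 x 26 mm, 2.8 N/mm, travel 7 mm, pushed to -y) on the dock's -y side opposite the cam: dock x = 0, y = -57.5 mm, 48 mm above the bench. Its bracket's top is 70 mm above the bench.
- bar_grip (a point): Point on the bar's middle line, 75 mm from the axis, 91 mm above the bench (the black rubber part). Pushed here the handle turns stiffly (2 to 4 N), and more so (4 to 9 N) as the cam under the bar (35 to 60 mm up) squeezes the bin some 3 to 5 mm sideways onto the pad; it stays where it is left. Against the pin the push rises sharply.

How it is judged:
By the outcome, as a careful person would: the job done as asked, in the order asked, and still so for the second after the job is handed in, with the robot touching nothing.
It also fails if it takes over 61 s, if anything falls off the work surface, if the arm or the gripper's body presses on something with over 40 N, if the wrist force passes 120 N, or if a joint passes its speed limit or range.

## Working session

There is one attempt and no reset: what is moved stays moved. The work goes in short steps, Python scripts to look and compute and a tool call to move; the robot and the scene stay as the last step left them, time stands still between calls to the robot, and variables do not carry over. Pictures are saved under pics/ and viewed, about 8 in all and at most 12, crops included, and the job is handed in when it is done.

Besides the shell and the picture viewer there is one more tool, called after "Emit:" as a command line: name --argument value ..., lists and objects as JSON in quotes. move_arm: Moves the arm, as the interface text tells. Its arguments: {"type":"object","properties":{"series":{"type":"array"},"newtons":{"type":"number"}},"required":["series"]}

```bash
ls; mkdir -p pics
cat > h.py <<'E'
import numpy as np, cv2
from scipy.spatial.transform import Rotation as R
from rig import manip
def towld(p,cam,st):
    c=manip.get_calibration(cam)
    if cam=="wrist":
        q=np.array(c["T_tool_cam"])@np.r_[p,1]
        return R.from_rotvec(st["tcp_rot"]).as_matrix()@q[:3]+st["tool_pos"]
    return np.array(c["R"]).T@(np.array(p)-c["t"])
def look(cam,name=None):
    st=manip.observe(); im=manip.camera(cam)
    if name: cv2.imwrite("pics/"+name,im)
    return st,im
E
python3 - <<'E'
from h import *
print(manip.observe(), manip.grip_point_offset)
for cam in ["top","scene"]:
    st,im=look(cam,cam+"0.png")
    for t in ["dock","bin","handle","stop","dock_pad","bar_grip","carton","tape","screwdriver"]:
        for d in manip.place_of(t,cam)[:2]: print(cam,t,round(d["confidence"],2),towld(d["location"],cam,st).round(4))
E
```

```text
pics
{'time': 0.0, 'joints': array([ 1.27112991e+00,  2.64756046e-01,  1.60535234e+00,  3.97981583e-05,
        1.27368555e+00, -3.69177842e-02]), 'joint_velocities': array([ 0.00074156, -0.0006237 ,  0.00091754, -0.0010056 ,  0.0012368 ,
       -0.00186409]), 'tau': array([-1.91120009e-03, -5.02100444e+01, -3.56870949e+01,  7.25607597e-02,
        2.93192721e-02, -1.77117745e-04]), 'tool_pos': array([0.17511637, 0.65116625, 0.23739774]), 'tcp_rot': array([-0.41150315, -3.11411397,  0.00339846]), 'force': array([-0.26860394,  0.44531871, -0.50130153]), 'wrist_torque': array([ 0.00846475, -0.05887036,  0.06340898]), 'gripper_width': 1.0029843421812616} -0.0187
top bin 0.95 [ 0.5295 -0.021   0.0109]
top handle 0.27 [4.519e-01 3.864e-01 4.000e-04]
top stop 0.47 [0.5774 0.0662 0.0011]
top dock_pad 0.67 [ 0.5878 -0.0708  0.0498]
top bar_grip 0.64 [0.5547 0.1388 0.0941]
top bar_grip 0.42 [ 0.5765  0.0671 -0.0007]
top carton 0.77 [ 0.4774 -0.4054  0.0005]
top carton 0.72 [0.5548 0.1369 0.0973]
top tape 0.74 [0.6542 0.3672 0.002 ]
top screwdriver 0.66 [ 0.4498  0.3862 -0.0013]
scene dock 0.9 [ 0.5747 -0.0149  0.0023]
scene bin 0.65 [ 0.5296 -0.0207  0.0092]
scene handle 0.7 [ 0.5753  0.0669 -0.0011]
scene handle 0.59 [0.6492 0.3714 0.0021]
scene stop 0.81 [ 0.5684  0.0679 -0.002 ]
scene dock_pad 0.6 [ 0.5869 -0.0736  0.0493]
scene dock_pad 0.38 [ 0.5303 -0.0226  0.0103]
scene bar_grip 0.67 [0.5541 0.1379 0.0918]
scene bar_grip 0.47 [ 6.508e-01  3.705e-01 -1.000e-04]
scene carton 0.84 [ 0.4792 -0.4077  0.0006]
scene tape 0.85 [0.6501 0.3695 0.    ]
scene screwdriver 0.96 [0.4529 0.3886 0.0013]
```

View pics/top0.png

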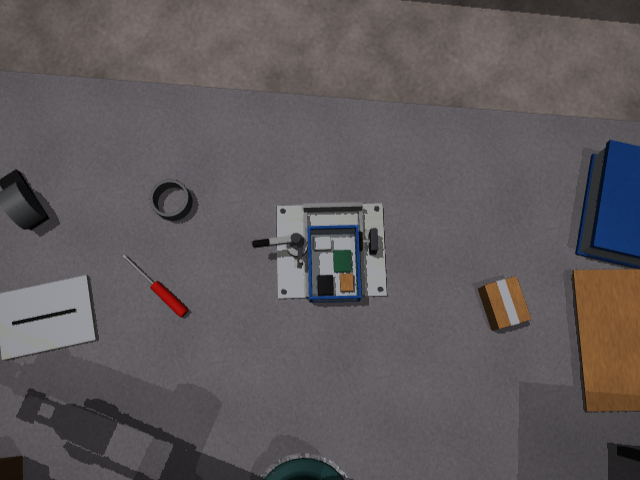

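View pics/scene0.png

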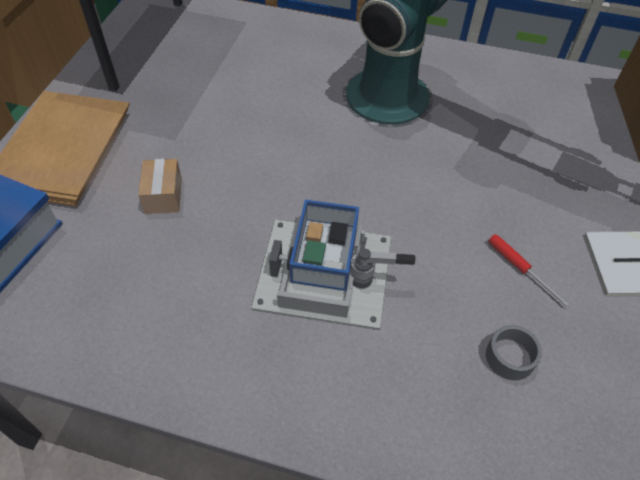

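The top view shows the dock plate at about (277–387, 203–299), with the bin at (335,263) pulled toward the robot. The handle points left (+y), with its grip at (262,243) and shaft at (297,243). In the scene view the bystanders are all well clear of the dock.

```bash
cat >> h.py <<'E'
def plan(p0,yaw0,wps):
    """wps: (x,y,z,yaw_deg,nrows,jaw); tool pointing down, tool x at yaw. prints rows"""
    p=np.array(p0,float); y=yaw0; out=[]
    for *q,yt,n,jaw in wps:
        q=np.array(q); dp=(q-p)/n; dy=(yt-y)/n
        for i in range(n):
            a=np.radians(y); c,s=np.cos(a),np.sin(a)
            # x_t=(c,s,0) y_t=(s,-c,0) z_t=-z
            tx=c*dp[0]+s*dp[1]; ty=s*dp[0]-c*dp[1]
            out.append([0,0,round(-dy,1),round(tx*1e3,1),round(ty*1e3,1),round(-dp[2]*1e3,1),jaw]); p=p+dp; y+=dy
    for k in range(0,len(out),10): print(str([v for r in out[k:k+10] for v in r]).replace(' ','').replace('.0,',','))
    if len(out)%10: print("incomplete",len(out))
E
python3 - <<'E'
from h import *
c=manip.get_calibration("wrist");print(c)
k=manip.get_calibration("top");f=240/np.tan(np.radians(k["fovy"]/2));Rm=np.array(k["R"]);C=-Rm.T@k["t"]
for u,v in [(277,206),(384,203),(387,296),(279,299)]:
    d=Rm.T@np.array([(u-k["cx"])/f,(v-k["cy"])/f,1]); print((C+d*(0.01-C[2])/d[2]).round(4))
s=manip.observe();M=R.from_rotvec(s["tcp_rot"]).as_matrix();print(M.round(3));y=np.degrees(np.arctan2(M[1,0],M[0,0]));print(y)
plan([.175,.652,.239],y,[(0.40,0.0,0.28,0,20,0)])
E
```

```text
{'fovy': 65.70646984690485, 'cx': 316.2054282132735, 'cy': 230.39342968247303, 'T_tool_cam': array([[-7.87885750e-04, -9.56262862e-01, -2.92507637e-01,
         7.59917185e-02],
       [ 9.99999435e-01, -9.61979547e-04,  4.51338677e-04,
         8.92563959e-04],
       [-7.12984779e-04, -2.92507117e-01,  9.56263080e-01,
        -1.46316715e-01],
       [ 0.00000000e+00,  0.00000000e+00,  0.00000000e+00,
         1.00000000e+00]])}
[0.6629 0.1238 0.01  ]
[ 0.6917 -0.126   0.01  ]
[ 0.4733 -0.1475  0.01  ]
[0.4454 0.097  0.01  ]
[[-0.966  0.26  -0.   ]
 [ 0.26   0.966  0.   ]
 [ 0.     0.    -1.   ]]
164.9417874803391
[0,0,np.float64(8.2),np.float64(-19.3),np.float64(-28.6),np.float64(-2.1),0,0,0,np.float64(8.2),np.float64(-23.2),np.float64(-25.5),np.float64(-2.1),0,0,0,np.float64(8.2),np.float64(-26.6),np.float64(-21.9),np.float64(-2.1),0,0,0,np.float64(8.2),np.float64(-29.5),np.float64(-17.8),np.float64(-2.1),0,0,0,np.float64(8.2),np.float64(-31.8),np.float64(-13.4),np.float64(-2.1),0,0,0,np.float64(8.2),np.float64(-33.4),np.float64(-8.7),np.float64(-2.1),0,0,0,np.float64(8.2),np.flo
[... 304 characters left out ...]
.8),np.float64(15.4),np.float64(-2.1),0,0,0,np.float64(8.2),np.float64(-28.3),np.float64(19.7),np.float64(-2.1),0,0,0,np.float64(8.2),np.float64(-25.2),np.float64(23.5),np.float64(-2.1),0,0,0,np.float64(8.2),np.float64(-21.6),np.float64(26.9),np.float64(-2.1),0,0,0,np.float64(8.2),np.float64(-17.5),np.float64(29.7),np.float64(-2.1),0,0,0,np.float64(8.2),np.float64(-13.0),np.float64(31.9),np.float64(-2.1),0,0,0,np.float64(8.2),np.float64(-8.3),np.float64(33.5),np.float64(-2.1),0,0,0,np.float64(8.2),np.float64(-3.4),np.float64(34.3),np.float64(-2.1),0,0,0,np.float64(8.2),np.float64(1.5),np.float64(34.5),np.float64(-2.1),0,0,0,np.float64(8.2),np.float64(6.5),np.float64(33.9),np.float64(-2.1),0]
```

```bash
sed -i 's/for r in out\[k:k+10\] for v in r\]/for r in out[k:k+10] for v in map(float,r)]/' h.py
python3 - <<'E'
from h import *
plan([.175,.652,.239],165,[(0.52,0.01,0.28,6,20,0)])
E
```

```text
[0,0,8,-25,-26.5,-2.1,0,0,0,8,-28.4,-22.8,-2.1,0,0,0,8,-31.3,-18.7,-2.1,0,0,0,8,-33.6,-14.2,-2.1,0,0,0,8,-35.2,-9.4,-2.1,0,0,0,8,-36.2,-4.4,-2.1,0,0,0,8,-36.4,0.6,-2.1,0,0,0,8,-36,5.6,-2.1,0,0,0,8,-34.9,10.6,-2.1,0,0,0,8,-33.1,15.3,-2.1,0.0]
[0,0,8,-30.6,19.7,-2.1,0,0,0,8,-27.6,23.8,-2.1,0,0,0,8,-24.1,27.4,-2.1,0,0,0,8,-20.1,30.4,-2.1,0,0,0,8,-15.7,32.9,-2.1,0,0,0,8,-11,34.8,-2.1,0,0,0,8,-6,35.9,-2.1,0,0,0,8,-1,36.4,-2.1,0,0,0,8,4,36.2,-2.1,0,0,0,8,9,35.3,-2.1,0.0]
```

Emit:
move_arm --series '[0,0,8,-25,-26.5,-2,0,0,0,8,-28.5,-23,-2,0,0,0,8,-31.5,-18.5,-2,0,0,0,8,-33.5,-14,-2,0,0,0,8,-35,-9.5,-2,0,0,0,8,-36,-4.5,-2,0,0,0,8,-36.5,0.5,-2,0,0,0,8,-36,5.5,-2,0,0,0,8,-35,10.5,-2,0,0,0,8,-33,15.5,-2,0]' --newtons 40

```text
time: 2.25
tool_pos: [0.3467, 0.329, 0.259]
tcp_rot: [2.322, 2.116, 0.001]
force: [0.3, 1.0, 0.8]
gripper_width: 0.003
```

Emit:
move_arm --series '[0,0,8,-30.5,19.5,-2,0,0,0,8,-27.5,24,-2,0,0,0,8,-24,27.5,-2,0,0,0,8,-20,30.5,-2,0,0,0,8,-15.5,33,-2,0,0,0,8,-11,35,-2,0,0,0,8,-6,36,-2,0,0,0,8,-1,36.5,-2,0,0,0,8,4,36,-2,0,0,0,8,9,35.5,-2,0]'

```text
time: 3.5
tool_pos: [0.5155, 0.0057, 0.279]
tcp_rot: [-3.139, -0.128, -0.001]
force: [-0.3, 0.6, 0.5]
gripper_width: 0.005
```

Run:
```python
from h import *
for i in range(2):
    st,im=look("wrist","w%d.png"%i)
    for t in ["dock","bin","handle","stop","dock_pad","bar_grip"]:
        for d in manip.place_of(t,"wrist")[:1]: print(t,round(d["confidence"],2),towld(d["location"],"wrist",st).round(4))
s=manip.observe();print(s)
```

```text
dock 0.18 [ 0.4555  0.3877 -0.0006]
bin 0.69 [ 0.5356 -0.0164  0.0084]
handle 0.7 [ 5.753e-01  7.530e-02 -3.000e-04]
stop 0.93 [0.5698 0.067  0.0024]
dock_pad 0.74 [ 0.5865 -0.0683  0.0523]
bar_grip 0.85 [0.5577 0.1388 0.0902]
dock 0.67 [ 0.4761 -0.405  -0.001 ]
bin 0.74 [ 0.5341 -0.0178  0.0101]
handle 0.65 [ 0.5749  0.0739 -0.0034]
stop 0.61 [0.57   0.0682 0.0034]
dock_pad 0.9 [ 0.5884 -0.0688  0.0495]
bar_grip 0.94 [0.5541 0.1393 0.0917]
{'time': 4.2, 'joints': array([-3.44203053e-02, -6.51337954e-02,  1.88998602e+00,  2.20914988e-05,
        1.31658570e+00,  1.44928822e+00]), 'joint_velocities': array([-0.00246996,  0.00168249, -0.00120092, -0.00063348,  0.00109874,
        0.00308272]), 'tau': array([ 4.31472366e-02, -3.26719415e+01, -3.62389433e+01,  2.60425836e-02,
       -7.25169363e-02, -1.03057355e-03]), 'tool_pos': array([0.51495386, 0.00719017, 0.27878125]), 'tcp_rot': array([-3.13860589e+00, -1.36744855e-01, -2.44915036e-04]), 'force': array([-0.07240605,  0.09397571,  1.06957838]), 'wrist_torque': array([-0.01745244,  0.07354706,  0.02051461]), 'gripper_width': 0.007319892867463504}
```

View pics/w1.png

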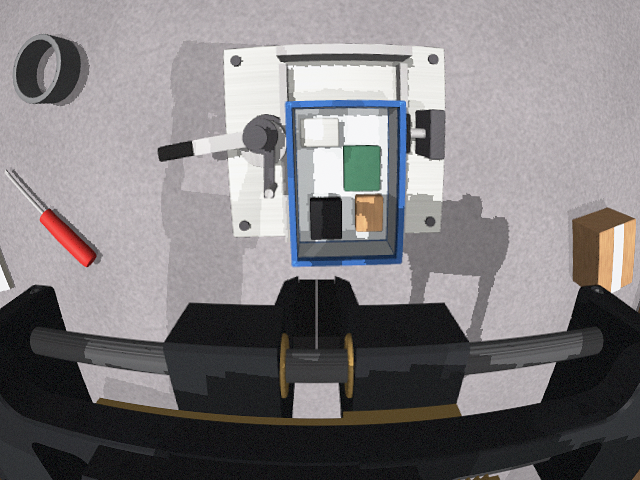

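The wrist view shows the bin rim corners at (288,102), (406,101), (402,262) and (292,265). The shaft top is at (264,133), the pin at (268,193), the bar tip at (160,154), and the fingertips at (316,280).

```bash
cat >> h.py <<'E'
def wpix(u,v,z,st):
    k=manip.get_calibration("wrist");f=240/np.tan(np.radians(k["fovy"]/2));T=np.array(k["T_tool_cam"])
    M=R.from_rotvec(st["tcp_rot"]).as_matrix()
    du,dv=u-k["cx"],v-k["cy"];r=np.hypot(du,dv);th=r/f
    d=M@T[:3,:3]@np.array([np.sin(th)*du/r,np.sin(th)*dv/r,np.cos(th)])
    C=M@T[:3,3]+st["tool_pos"]
    return (C+d*(z-C[2])/d[2])[:2].round(4)
E
python3 - <<'E'
from h import *
s=manip.observe()
for n,u,v,z in [("bRL",288,102,.076),("bRR",406,101,.076),("bFR",402,262,.076),("bFL",292,265,.076),("shaft",264,133,.105),("pin",268,193,.1),("bartip",160,154,.1),("pRL",223,48,.01),("pRR",443,47,.01),("pFR",441,231,.01),("pFL",233,237,.01)]: print(n,wpix(u,v,z,s))
E
```

```text
bRL [0.6052 0.0424]
bRR [ 0.6178 -0.0673]
bFR [ 0.4577 -0.0852]
bFL [0.4452 0.0271]
shaft [0.5759 0.0586]
pin [0.5224 0.0524]
bartip [0.5524 0.1568]
pRL [0.667  0.1261]
pRR [ 0.6934 -0.1207]
pFR [ 0.4762 -0.1469]
pFL [0.4471 0.1024]
```

Emit:
move_arm --series '[0,0,-1.2,-27,8,25,0,0,0,0,-27,8,25,0,0,0,0,-27,8,25,0,0,0,0,-27,8,25,0,0,0,0,0,0,33,0,0,0,0,0,0,33,0,0,0,0,0,0,33,0,0,0,0,0,0,33,0,0,0,0,0,0,0,0,0,0,0,0,0,0,0]'

```text
time: 5.45
tool_pos: [0.4117, -0.0361, 0.0477]
tcp_rot: [3.137, 0.169, 0.002]
force: [-0.1, 0.0, 0.6]
gripper_width: 0.001
```

Run:
```python
from h import *
s=manip.observe();print(s["tool_pos"],s["tcp_rot"],s["force"],s["joints"].round(2))
```

```text
[ 0.41169083 -0.0361128   0.04768394] [3.13681830e+00 1.68566965e-01 1.75680803e-03] [-0.12052982  0.0426057   0.58160137] [-0.15 -0.02  2.32 -0.    0.85  1.32]
```

Emit:
move_arm --series '[0,0,0,7,0,0,0,0,0,0,7,0,0,0,0,0,0,7,0,0,0,0,0,0,7,0,0,0,0,0,0,7,0,0,0,0,0,0,7,0,0,0,0,0,0,7,0,0,0,0,0,0,7,0,0,0,0,0,0,0,0,0,0,0,0,0,0,0,0,0]'

```text
time: 6.7
tool_pos: [0.4671, -0.0301, 0.0469]
tcp_rot: [3.137, 0.168, 0.002]
force: [0.4, -0.1, -0.3]
gripper_width: 0.005
```

Emit:
move_arm --series '[0,0,0,3,0,0,0,0,0,0,3,0,0,0,0,0,0,3,0,0,0,0,0,0,2,0,0,0,0,0,0,2,0,0,0,0,0,0,2,0,0,0,0,0,0,2,0,0,0,0,0,0,2,0,0,0,0,0,0,2,0,0,0,0,0,0,2,0,0,0]'

```text
time: 7.95
tool_pos: [0.4896, -0.0276, 0.0467]
tcp_rot: [-3.137, -0.168, -0.0]
force: [-2.5, -0.1, 1.2]
gripper_width: 0.004
```

Run:
```python
from h import *
st,im=look("wrist","w2.png");print(st["tool_pos"],st["force"])
for t in ["bin","handle","stop","dock_pad","bar_grip"]:
    for d in manip.place_of(t,"wrist")[:1]: print(t,round(d["confidence"],2),towld(d["location"],"wrist",st).round(4))
```

```text
[ 0.48956958 -0.02757358  0.04668064] [-2.54537678 -0.0958841   1.17026041]
bin 0.89 [ 0.583  -0.0122  0.0097]
```

View pics/w2.png

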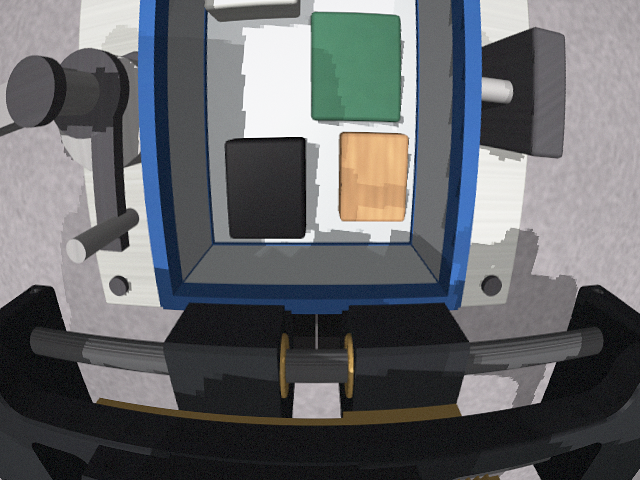

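The fingers are against the bin's front (rim at about row 300), with no sharp rise in force yet, so I keep pushing gently.

Emit:
move_arm --series '[0,0,0,1,0,0,0,0,0,0,1,0,0,0,0,0,0,1,0,0,0,0,0,0,1,0,0,0,0,0,0,1,0,0,0,0,0,0,0,0,0,0,0,0,0,0,0,0,0,0,0,0,0,0,0,0,0,0,0,0,0,0,0,0,0,0,0,0,0,0]'

```text
time: 9.5
tool_pos: [0.4901, -0.0273, 0.0459]
tcp_rot: [-3.137, -0.169, 0.014]
force: [-12.9, -2.9, 8.7]
gripper_width: 0.005
```

The force rose to 13 N over 0.5 mm, so the bin is against the rear stop. I back off and lift.

Emit:
move_arm --series '[0,0,0,-15,0,0,0,0,0,0,-20,0,0,0,0,0,0,0,0,-40,0,0,0,0,0,0,-40,0,0,0,0,0,0,-40,0,0,0,0,0,0,-40,0,0,0,0,15,0,-20,0,0,0,0,30,0,-20,0,0,0,0,0,0,0,0,0,0,0,0,0,0,0]'

```text
time: 10.75
tool_pos: [0.5033, -0.0259, 0.2458]
tcp_rot: [-3.137, -0.169, 0.002]
force: [-0.3, 0.2, -0.2]
gripper_width: 0.003
```

Run:
```python
from h import *
import cv2
for i in (3,4):
    st,im=look("wrist","w%d.png"%i)
    for t in ["bin","handle","stop","dock_pad","bar_grip"]:
        for d in manip.place_of(t,"wrist")[:1]: print(t,round(d["confidence"],2),towld(d["location"],"wrist",st).round(4))
s=manip.observe();print(s["tool_pos"],s["tcp_rot"],s["force"])
plan(s["tool_pos"],6.2,[(.594,.151,.2,14,6,0),(.594,.151,.08,14,4,0)])
```

```text
bin 0.86 [ 0.5839 -0.0139  0.0139]
handle 0.84 [ 0.573   0.0723 -0.0034]
stop 0.98 [0.5717 0.0654 0.0016]
dock_pad 0.78 [ 0.587  -0.0714  0.0496]
bar_grip 0.93 [0.5587 0.1387 0.0903]
bin 0.66 [ 0.5828 -0.0132  0.0073]
handle 0.69 [ 5.742e-01  7.300e-02 -1.000e-04]
stop 0.8 [0.5708 0.0668 0.0022]
dock_pad 0.91 [ 0.5892 -0.0697  0.0496]
bar_grip 0.74 [0.5716 0.0653 0.0025]
[ 0.50433228 -0.02599593  0.24669048] [3.13707935e+00 1.68307066e-01 1.16202698e-05] [ 0.59985112 -0.16050222  0.65944292]
[0,0,-1.3,18,-27.7,7.8,0,0,0,-1.3,18.7,-27.3,7.8,0,0,0,-1.3,19.3,-26.9,7.8,0,0,0,-1.3,19.9,-26.4,7.8,0,0,0,-1.3,20.5,-26,7.8,0,0,0,-1.3,21.1,-25.5,7.8,0,0,0,0,0,-0,30,0,0,0,0,0,-0,30,0,0,0,0,0,-0,30,0,0,0,0,0,-0,30,0.0]
```

View pics/w4.png

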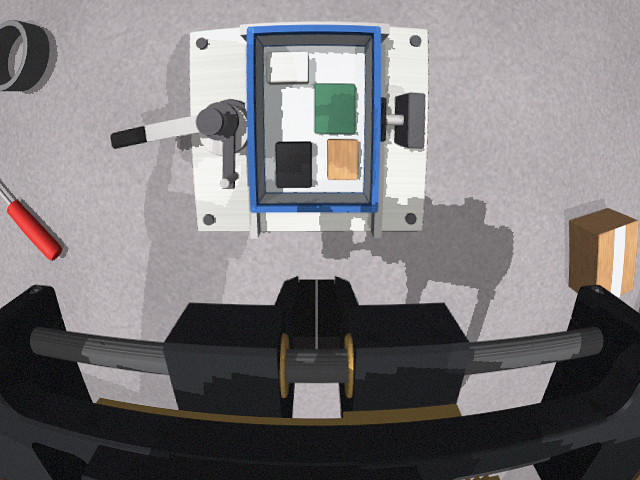

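The bin's rear rim at row 28 meets the rear stop, so it is home. The bar tip is at (113,138) and the shaft at (218,118). Next I go behind the bar.

Emit:
move_arm --series '[0,0,-1.3,18,-27.5,8,0,0,0,-1.3,18.5,-27.5,8,0,0,0,-1.3,19.5,-27,8,0,0,0,-1.3,20,-26.5,8,0,0,0,-1.3,20.5,-26,8,0,0,0,-1.3,21,-25.5,8,0,0,0,0,0,0,30,0,0,0,0,0,0,30,0,0,0,0,0,0,30,0,0,0,0,0,0,30,0]'

```text
time: 12.6
tool_pos: [0.5943, 0.1513, 0.0778]
tcp_rot: [3.118, 0.382, 0.0]
force: [-0.1, 0.6, 0.1]
gripper_width: 0.006
```

Run:
```python
from h import *
st,im=look("wrist","w5.png")
for t in ["handle","stop","bar_grip"]:
    for d in manip.place_of(t,"wrist")[:1]: print(t,round(d["confidence"],2),towld(d["location"],"wrist",st).round(4))
s=manip.observe();print(s["tool_pos"],s["tcp_rot"],s["force"])
```

```text
bar_grip 0.85 [0.5571 0.1396 0.0924]
[0.59397324 0.15113046 0.07848584] [ 3.11825381e+00  3.81318637e-01 -1.89639380e-03] [ 0.55938658 -0.45752541  0.37297054]
```

View pics/w5.png

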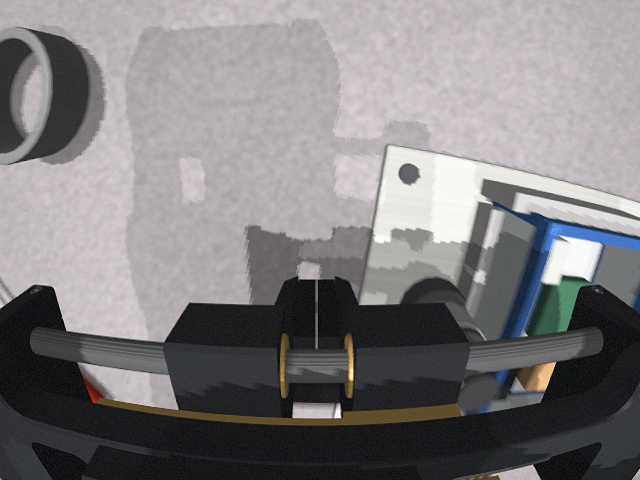

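Emit:
move_arm --series '[0,0,0,-6,0,0,0,0,0,0,-6,0,0,0,0,0,0,-6,0,0,0,0,0,0,-5,0,0,0,0,0,-5.5,-7.3,-1.3,0,0,0,0,-5.5,-7.3,-1.3,0,0,0,0,-5.5,-7.3,-1.3,0,0,0,0,-5.5,-7.3,-1.3,0,0,0,0,-5.5,-7.3,-1.3,0,0,0,0,-5.5,-7.3,-1.3,0,0]'

```text
time: 14.05
tool_pos: [0.5305, 0.1335, 0.0794]
tcp_rot: [-2.879, -1.254, -0.005]
force: [0.4, 4.8, 0.4]
gripper_width: 0.001
```

```bash
cat > s.py <<'E'
from h import *
ax=np.array([.573,.068])
s=manip.observe();M=R.from_rotvec(s["tcp_rot"]).as_matrix();y=np.arctan2(M[1,0],M[0,0])
x=M[:2,0];d=s["tool_pos"][:2]-ax
print("t",s["time"],"pos",s["tool_pos"].round(4),"yaw",np.degrees(y).round(1),"off x,y",x@d,M[:2,1]@d,"F tool",(M.T@s["force"]).round(1),"tau",s["wrist_torque"].round(2),"jaw",s["gripper_width"])
E
python3 s.py
```

```text
t 14.05 pos [0.5305 0.1335 0.0794] yaw 47.1 off x,y 0.019031885224506436 -0.07570282840964856 F tool [ 3.8 -3.  -0.4] tau [ 0.56  0.07 -0.1 ] jaw 0.0009808419661401055
```

Emit:
move_arm --series '[0,0,-5.5,-7.3,-1.3,0,0,0,0,-5.5,-7.3,-1.3,0,0,0,0,-5.5,-7.3,-1.3,0,0,0,0,-5.5,-7.3,-1.3,0,0,0,0,-5.5,-7.3,-1.3,0,0,0,0,-5.5,-7.3,-1.3,0,0,0,0,0,0,0,0,0,0,0,0,0,0,0,0,0,0,0,0,0,0,0,0,0,0,0,0,0,0]'

```text
time: 15.3
tool_pos: [0.5022, 0.0988, 0.0787]
tcp_rot: [-2.408, -2.017, -0.0]
force: [-1.7, 4.6, 1.6]
gripper_width: 0.004
```

```bash
python3 s.py
```

```text
t 15.3 pos [0.5022 0.0988 0.0787] yaw 79.9 off x,y 0.01790394809064541 -0.07514254227665228 F tool [ 4.2 -2.5 -1.6] tau [ 0.58  0.33 -0.11] jaw 0.003654946789580089
```

Emit:
move_arm --series '[0,0,-1,-1.3,-0.3,0,0,0,0,-1,-1.3,-0.3,0,0,0,0,-1,-1.3,-0.3,0,0,0,0,-1,-1.3,-0.3,0,0,0,0,-1,-1.3,-0.3,0,0,0,0,0,0,0,0,0,0,0,0,0,0,0,0,0,0,0,0,0,0,0,0,0,0,0,0,0,0,0,0,0,0,0,0,0]'

```text
time: 16.55
tool_pos: [0.4996, 0.0927, 0.0787]
tcp_rot: [-2.317, -2.12, -0.0]
force: [-1.9, 5.2, 1.6]
gripper_width: 0.001
```

```bash
python3 s.py
```

```text
t 16.55 pos [0.4996 0.0927 0.0787] yaw 84.9 off x,y 0.018063463488208434 -0.0752716732709875 F tool [ 5.  -2.4 -1.5] tau [ 0.73  0.43 -0.09] jaw 0.0006385693268407498
```

Emit:
move_arm --series '[0,0,-1,-1.3,-0.3,0,0,0,0,-1,-1.3,-0.3,0,0,0,0,-1,-1.3,-0.3,0,0,0,0,-1,-1.3,-0.3,0,0,0,0,0,0,0,0,0,0,0,0,0,0,0,0,0,0,0,0,0,0,0,0,0,0,0,0,0,0,0,0,0,0,0,0,0,0,0,0,0,0,0,0]'

```text
time: 17.8
tool_pos: [0.498, 0.0875, 0.0787]
tcp_rot: [-2.241, -2.2, 0.0]
force: [-2.1, 5.1, 2.6]
gripper_width: 0.004
```

```bash
python3 s.py
```

```text
t 17.8 pos [0.498  0.0875 0.0787] yaw 88.9 off x,y 0.01808095809836656 -0.07538951107765007 F tool [ 5.  -2.2 -2.6] tau [ 0.72  0.46 -0.11] jaw 0.0036699153306278655
```

Emit:
move_arm --series '[0,0,-1,-1.3,-0.3,0,0,0,0,-1,-1.3,-0.3,0,0,0,0,-1,-1.3,-0.3,0,0,0,0,0,0,0,0,0,0,0,0,0,0,0,0,0,0,0,0,0,0,0,0,0,0,0,0,0,0,0,0,0,0,0,0,0,0,0,0,0,0,0,0,0,0,0,0,0,0,0]'

```text
time: 19.05
tool_pos: [0.497, 0.0835, 0.0787]
tcp_rot: [-2.183, -2.258, 0.001]
force: [-2.3, 5.2, 3.0]
gripper_width: 0.01
```

```bash
python3 s.py
```

```text
t 19.05 pos [0.497  0.0835 0.0787] yaw 91.9 off x,y 0.0180774259718471 -0.07547752845704252 F tool [ 5.3 -2.1 -3. ] tau [ 0.59  0.52 -0.1 ] jaw 0.010323296278884694
```

Emit:
move_arm --series '[0,0,-1,-1.3,-0.3,0,0,0,0,-1,-1.3,-0.3,0,0,0,0,-1,-1.3,-0.3,0,0,0,0,0,0,0,0,0,0,0,0,0,0,0,0,0,0,0,0,0,0,0,0,0,0,0,0,0,0,0,0,0,0,0,0,0,0,0,0,0,0,0,0,0,0,0,0,0,0,0]'

```text
time: 20.3
tool_pos: [0.4962, 0.0796, 0.0787]
tcp_rot: [-2.123, -2.314, 0.001]
force: [-3.0, 4.9, 2.9]
gripper_width: 0.005
```

```bash
python3 s.py
```

```text
t 20.3 pos [0.4962 0.0796 0.0787] yaw 94.9 off x,y 0.018106744072057566 -0.07555811572108251 F tool [ 5.1 -2.5 -2.9] tau [ 0.52  0.55 -0.13] jaw 0.0046393828182242774
```

Emit:
move_arm --series '[0,0,-1,-1.3,-0.3,0,0,0,0,-1,-1.3,-0.3,0,0,0,0,-1,-1.3,-0.3,0,0,0,0,0,0,0,0,0,0,0,0,0,0,0,0,0,0,0,0,0,0,0,0,0,0,0,0,0,0,0,0,0,0,0,0,0,0,0,0,0,0,0,0,0,0,0,0,0,0,0]'

```text
time: 21.55
tool_pos: [0.4955, 0.0773, 0.0787]
tcp_rot: [-2.062, -2.366, -0.003]
force: [-3.8, 11.9, 3.3]
gripper_width: 0.003
```

```bash
python3 s.py
```

```text
t 21.55 pos [0.4955 0.0773 0.0787] yaw 97.9 off x,y 0.019810944746466976 -0.07545325857730308 F tool [12.3 -2.1 -3.2] tau [ 1.67  0.59 -0.16] jaw 0.0029522842625782234
```

Force rose sharply to 12.3 N, so the bar is on the pin. I add a little to reach about 15 N.

Emit:
move_arm --series '[0,0,0,-0.4,0,0,0,0,0,0,-0.4,0,0,0,0,0,0,0,0,0,0,0,0,0,0,0,0,0,0,0,0,0,0,0,0,0,0,0,0,0,0,0,0,0,0,0,0,0,0,0,0,0,0,0,0,0,0,0,0,0,0,0,0,0,0,0,0,0,0,0]'

```text
time: 22.8
tool_pos: [0.4956, 0.0772, 0.0787]
tcp_rot: [-2.062, -2.365, -0.004]
force: [-4.5, 13.9, 2.7]
gripper_width: 0.005
```

```bash
python3 s.py
```

```text
t 22.8 pos [0.4956 0.0772 0.0787] yaw 97.8 off x,y 0.019670858521976205 -0.07544859217301379 F tool [14.4 -2.5 -2.6] tau [ 2.09  0.65 -0.19] jaw 0.00475022857314035
```

Emit:
move_arm --series '[0,0,0,-0.4,0,0,0,0,0,0,0,0,0,0,0,0,0,0,0,0,0,0,0,0,0,0,0,0,0,0,0,0,0,0,0,0,0,0,0,0,0,0,0,0,0,0,0,0,0,0,0,0,0,0,0,0,0,0,0,0,0,0,0,0,0,0,0,0,0,0]'

```text
time: 24.05
tool_pos: [0.4956, 0.0772, 0.0787]
tcp_rot: [-2.062, -2.364, -0.005]
force: [-4.8, 15.7, 2.4]
gripper_width: 0.004
```

```bash
python3 s.py
```

```text
t 24.05 pos [0.4956 0.0772 0.0787] yaw 97.8 off x,y 0.01961260624974655 -0.07546447487180662 F tool [16.2 -2.7 -2.3] tau [ 2.2   0.66 -0.27] jaw 0.004084138358129057
```

Emit:
move_arm --series '[0,0,0,4,0,0,0,0,0,0,10,0,0,0,0,0,0,20,0,0,0,0,0,0,20,0,0,0,0,0,0,0,0,-30,0,0,0,0,0,0,-40,0,0,0,0,0,0,-40,0,0,0,0,0,0,-40,0,0,0,0,0,0,0,0,0,0,0,0,0,0,0]'

```text
time: 25.3
tool_pos: [0.4885, 0.1273, 0.2279]
tcp_rot: [2.062, 2.37, -0.001]
force: [0.2, 1.4, -1.1]
gripper_width: 0.006
```

```bash
python3 - <<'E'
from h import *
look("wrist","w6.png")
for cam in ["top","wrist"]:
    st,im=look(cam,cam+"9.png")
    for t in ["bin","handle","stop","bar_grip","dock_pad","carton","tape","screwdriver"]:
        for d in manip.place_of(t,cam)[:1]: print(cam,t,round(d["confidence"],2),towld(d["location"],cam,st).round(4))
E
python3 s.py
```

```text
top bin 0.81 [ 0.5851 -0.0205  0.0106]
top handle 0.72 [0.5686 0.0679 0.0028]
top stop 0.47 [ 5.757e-01  6.400e-02 -1.000e-04]
top bar_grip 0.89 [0.4948 0.0592 0.0956]
top dock_pad 0.66 [ 0.5881 -0.0701  0.0511]
top carton 0.77 [ 0.4839 -0.4054  0.0008]
top tape 0.76 [0.654  0.3658 0.0022]
top screwdriver 0.72 [ 4.535e-01  3.851e-01 -4.000e-04]
wrist handle 0.84 [ 0.576   0.0724 -0.006 ]
wrist stop 0.86 [0.5735 0.0668 0.001 ]
wrist tape 0.63 [ 0.6568  0.373  -0.0011]
wrist screwdriver 0.33 [0.653  0.3731 0.0029]
t 26.25 pos [0.4889 0.1276 0.2288] yaw 97.9 off x,y 0.07065611862959177 -0.07505462385426298 F tool [-0.   0.1 -0.4] tau [-0.11  0.05  0.04] jaw 0.007476774279515336
```

View pics/wrist9.png

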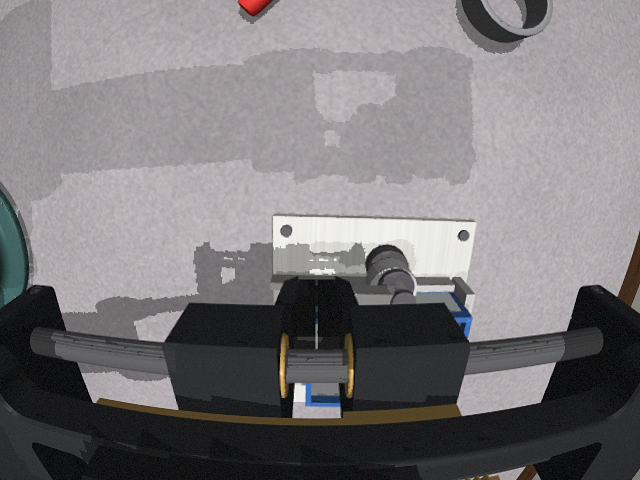

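The gripper hides most of the handle in this view; only the shaft at (385,262) shows. I check with the scene and top cameras.

Emit:
move_arm --series '[0,0,0,30,0,-10,0,0,0,0,40,0,-10,0,0,0,0,40,0,0,0,0,0,0,40,0,0,0,0,0,0,40,0,0,0,0,0,0,20,0,0,0,0,0,0,0,0,0,0,0,0,0,0,0,0,0,0,0,0,0,0,0,0,0,0,0,0,0,0,0]'

```text
time: 27.5
tool_pos: [0.4602, 0.3347, 0.2488]
tcp_rot: [2.064, 2.368, 0.0]
force: [0.8, 0.2, -0.1]
gripper_width: 0.004
```

Run:
```python
from h import *
a=look("scene")[1][190:340,240:440]; b=look("top")[1][190:310,250:410]
st=manip.observe()
for cam in("scene","top"):
  for t in ["bin","bar_grip","carton","tape","screwdriver"]:
    for d in manip.place_of(t,cam)[:1]: print(cam,t,round(d["confidence"],2),towld(d["location"],cam,st).round(4))
cv2.imwrite("pics/f.png",np.hstack([cv2.resize(a,(400,300),interpolation=2),cv2.resize(b,(400,300),interpolation=2)]))
```

```text
scene bin 0.57 [ 0.5759 -0.0228  0.0123]
scene bar_grip 0.74 [0.4968 0.0636 0.0874]
scene carton 0.61 [ 4.765e-01 -4.081e-01  4.000e-04]
scene tape 0.59 [0.6494 0.3704 0.0007]
scene screwdriver 0.91 [0.4531 0.3881 0.0035]
top bin 0.97 [ 0.5827 -0.0199  0.0113]
top carton 0.61 [ 0.4809 -0.4064 -0.0016]
top tape 0.75 [0.6573 0.3695 0.0022]
top screwdriver 0.98 [ 4.525e-01  3.848e-01 -3.000e-04]
```

View pics/f.png

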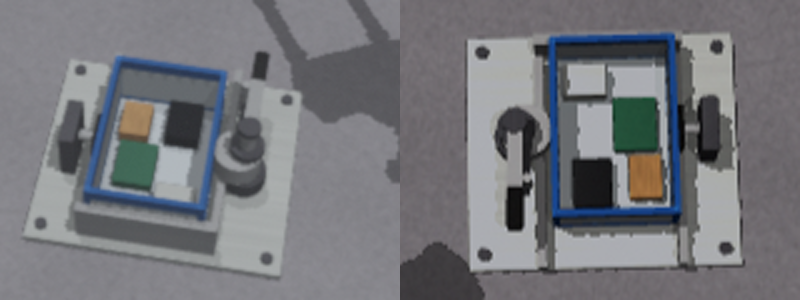

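The bin sits against the rear wall, and the bar points to the front against its pin at about (527,185) in the right crop. The pad is compressed, and the other things have not moved.

```bash
python3 -c "
from rig import manip
print(manip.hand_in())"
```

```text
the job is handed in; nothing more can be done
None
```

The bin is home against the rear stop and the cam handle is locked against its pin. I handed the job in at about 28 s, with the arm clear of everything.

- **Bin:** I pushed it back with closed fingers until the force rose from 2.5 N to about 13 N over roughly 0.5 mm. The final pictures show its rear rim on the stop wall. The cameras put its origin at x = 0.576 m (scene) and 0.583 m (top); that 7 mm gap is a bit more than the networks' stated 4 mm error. I relied on the pictures and the force rise.
- **Handle:** I swung it at about 5 N until the force rose sharply near 97° tool yaw. I finished with a push of 14 to 16 N; the last reading was 16.2 N perpendicular to the bar. Every reading taken at the handle was below 25 N, but I only read the force at the end of each move. I then backed off, and the bar stayed pointing to the front, against its pin.
- **Other things:** The carton, tape and screwdriver were found where they started, within the networks' error.

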